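Peel the top parts tray off the stuck stack and hold it over the crate

TASK

The bottom layer in the crate is packed, so take the next parts tray: the nested trays stick together at the rims, so peel the top one off by lifting one corner first while the opposite corner stays down, and leave the rest of the stack as it is. Bring it level over the crate, centred and with its long sides along the crate's, about 8 cm above the crate's edge and touching nothing else, and finish there still holding it steady in the gripper for me to load. Do not disturb the other things on the bench.

Things in the scene. Friction and masses are not known exactly. Their poses are not given: they have to be found in the camera images.
- tray_mid (a point): Centre of the top tray, half-way up (21 mm above its underside, 21 mm below its rim's top), z up. Rigid plain white plastic tray, about 100 g, 200 mm long (x), 150 mm wide (y), 42 mm tall, open and empty; corners cut at 45 degrees (35 mm off each side, cut 49 mm long). Round the top a rim 10 mm wide and 16 mm tall, upright faces; below it the wall leans inward to the floor.
- corner0 (a point): Middle of the top tray's cut corner at its +x +y end, on the rim's top, mid-width: (79, 54, 21) mm from tray_mid in the tray's axes, which are also its own. Best grip: across the rim here, one finger inside the tray and one outside, closing at 45 degrees to the tray's sides, fingertips about 12 mm (not over 16) below the rim's top.
- corner1 (a point): The same at the tray's +x -y corner: (79, -54, 21) mm from tray_mid. All four corners are alike; any may be lifted.
- corner2 (a point): The same at the tray's -x -y corner (opposite corner0).
- corner3 (a point): The same at the tray's -x +y corner (opposite corner1).
- next_mid (a point): Centre, half-way up, of the next tray: same shape, loose, nested 22 mm below the top one (its rim's top is 22 mm below the top tray's). It sticks somewhat more strongly to the fixed trays under it and must stay there.
- tray: The top tray; origin at the centre of its underside. Its corners rest on the next tray's rim, 22 mm below its own rim's top, and its ribs jam there: lifted at one corner it gives at about 9 N, then peels as it tilts about the opposite corner; straight up takes about 19 N. Over 5 mm up it no longer sticks. Raise it on an arc, tilting the gripper with it 10 degrees, before lifting the rest.
- stack: The rest of the stack: three more such trays in a low steel locating plate, fixed to the bench; origin on the bench under the stack's middle, x along the trays' length. The top tray's rim is 134 mm above the bench.
- crate_mouth (a point): Centre of the mouth of the stacking crate, 300 mm long (its x) by 200 mm wide (its y), 120 mm tall, this point level with its top edge; z up. The crate is fixed on the bench, with air-tool housings lying in its bottom up to 55 mm above the bench.
- crate: That crate; its origin is the centre of its underside, x along its length.
- mallet: Bystander: wooden-handled mallet, 240 mm long (its x), 90 mm wide, 52 mm tall, lying on the bench. Origin on the bench under it.
- housing_a: Bystander: die-cast pistol-shaped air-tool housing, 110 by 143 mm, 48 mm tall, lying on the bench.
- housing_b: Bystander: another such housing.
- mandrel: Bystander: upright turned steel cylinder, 58 mm across, 107 mm tall.
- oil_bottle: Bystander: oil bottle, 52 mm across, 150 mm tall.
- grease_tub: Bystander: round tub with a lid, 98 mm across, 99 mm tall.
There are look-alikes about, which are no part of the job. What is shaped like the tray but blue is not meant.

How it is judged:
On the way:
1. one corner of the top tray is lifted at least 15 mm off the tray below while the opposite corner is still down (less than 8 mm up) (((z of corner0 in the frame of next_mid above 0.058 m and z of corner2 in the frame of next_mid below 0.051 m) or (z of corner1 in the frame of next_mid above 0.058 m and z of corner3 in the frame of next_mid below 0.051 m) or (z of corner2 in the frame of next_mid above 0.058 m and z of corner0 in the frame of next_mid below 0.051 m) or (z of corner3 in the frame of next_mid above 0.058 m and z of corner1 in the frame of next_mid below 0.051 m))), for 0.1 s.
At the end, for the whole second after the job is handed in: Tray held in the fingers, touching nothing else, still, level within 11 degrees, centre within 35 mm of the crate's seen from above, length within 11 degrees of the crate's (either way round), underside 30 to 140 mm over the crate's edge; the next tray within 5 mm of its place (horizontal distance between tray_mid and crate_mouth below 0.035 m and z of tray_mid in the frame of crate_mouth between 0.051 and 0.161 m and angle between tray_mid's own z axis and vertical below 0.2 rad and angle between the x axis of tray and the x axis of crate, either way round below 0.2 rad and contact force between the fingers and tray above 2 N and contact force between tray and crate below 0.2 N and linear speed of tray below 0.03 m/s and distance of next_mid from where it was at the start of the episode below 0.005 m); the arm keeps its last pose, push and grip.
It fails at once if the next tray comes up or shifts (more than 8 mm) (distance of next_mid from where it was at the start of the episode above 0.008 m).
It fails at once if the tray is knocked against the crate (over 5 N) (contact force between tray and crate above 5 N).
It fails at once if another thing on the bench is pushed more than 30 mm (distance of any of mallet, housing_a, housing_b, mandrel, oil_bottle, grease_tub from where it was at the start of the episode above 0.03 m).
It also fails if it takes over 51 s, if anything falls off the work surface, if the arm or the gripper's body presses on something with over 40 N, if the wrist force passes 120 N, or if a joint passes its speed limit or range.

ROBOT

A 6-joint arm with a two-finger parallel gripper is mounted at the origin on the work surface. World frame = base frame: x ahead of the robot, y to its left, z up, the work surface at z = 0. Lengths are in m, angles in rad, forces in N, time in s.
With the tool pointing down it reaches from about 0.325 to 0.925 m from the base axis. Payload 3.1 kg.
Tool frame: the origin (TCP) lies at the very end of the fingers, on their centre line; the grasp point (between the pads) lies 19 mm behind it; z points along the fingers, y is the line along which they close (so a half turn about z gives the same grasp; the last joint's range is limited). The gripper opens to 85 mm and grips with 20 to 120 N. Pads are 22 mm wide; open, the fingers measure 114 mm over their backs; the gripper's body (76 mm by 85 mm) begins 54 mm behind the grasp point. The pads swing forward as they close: fully open they stand 13 mm farther back than shut.
Start: joints at [-1.345, 0.217, 1.613, -0, 1.311, -0.112], TCP at [0.207, -0.59, 0.231] pointing down, gripper open.
Joint ranges: [-2.75, 2.75], [-0.78, 2.1], [0.31, 2.55], [-1.13, 4.27], [0.13, 2.63], [-2.58, 2.58]. Speed limits (rad/s): [2.79, 2.79, 3.14, 3.14, 3.14, 3.14].

INTERFACE

Orientations are given as a 3x3 rotation matrix whose columns are the frame's x, y, z axes.
In Python, from bench import read_state, get_image, get_calibration, hand_in, spot_in, pinpoint gives the robot as it stands.
- The arm moves only by the tool step_arm, never from a script. Its argument "commands" is a list that holds one entry, the list of rows, each a list of 5 numbers: the finger opening in mm, from 0 to 85.4, then the shift along the tool's x, y, z normalised to -1 to 1, where 1 is 50 cm, then the turn about the tool's z normalised to -1 to 1, where 1 is pi rad. In form: [[[gripper, x, y, z, yaw], ...]]. A call has 1 to 10 rows; each row is the pose to reach, as a shift and turn from the pose commanded when the call began, along the tool's axes at that moment, turning the shorter way round; what a row does not reach only later rows make up. A row lasts 1/10 s, in which the tool goes at most 50 mm and 8.59 degrees, less where a joint would pass 70% of its speed; a pose out of reach is approached as far as the arm can. A call with a number of a shift or a turn outside -1 to 1 is refused whole. A call with a gripper value outside its range is refused whole. The fingers move at their own pace and stop on an object; "force" is the grip in N (left out, the last holds). Time passes only in rows, so rows that repeat a pose let the fingers close. It gives the time, the measured TCP pose, the force, the opening and the grip force at its end, in the units of the state.
- read_state(): the state, without advancing time (a new reading comes with each control period).
- get_image(name): name is "scene" or "top" or "wrist"; returns the picture (384x512x3 uint8, blue, green, red); there is no depth.
- get_calibration(name): a dict with "fovy" (degrees; the focal length in pixels is half the picture's height over the tangent of half this angle, whatever the lens; pixels are square), "cx", "cy" (the principal point, pixels), "R" (3x3) and "t" (3): a world point X has camera coordinates R X + t. Camera axes: x right, y down, z forward; pixel columns grow to the right and rows downward; lengths in m; the calibration is good to about 2 mm. A picture is of the moment at which its call begins: read the wrist's pose just before it. get_calibration takes no time and is no camera call; for the wrist camera it gives the pose at the moment of the call.
- hand_in(): hands the job in; it is judged then, once.
Trained networks look in the newest picture that a camera, given by its name, has taken for a name from the list of things; names that differ only in an ending like _2 or _b are one class to them, and where a whole thing is asked for, a point or a joint stands for the part that bears it (a point fixed in the world has none). Each returns a list of dicts, best first, with "score" (0 to 1); they miss things now and then, are a little off and sometimes report something else, mostly with a low value. They report only what shows in the picture. A call takes as long as a camera call. They do not tell look-alikes from the thing itself.
- spot_in(query, camera): "location" ([x, y, z] in m, in the coordinates of the camera as it stood for that picture, good to about 4 mm: the middle of the surface that is visible of it).
- pinpoint(query, camera): "location" ([x, y, z] in m, in the coordinates of the camera as it stood for that picture, good to about 4 mm: a listed point, or the origin of a listed thing).
The state is a dict: "time": time; "qpos": joint angles; "joint_velocities": joint speeds; "joint_torque": joint torques, N m; "position": TCP position; "tool_rot": TCP orientation; "wrist_force": force on the tool from outside, world axes, zero at the start; "torque": the same for the moment, N m; "width": finger opening in m; "grip_force": force on a finger pad.
Only numpy, scipy, OpenCV 4.12 (cv2) and the standard library are available. Lean on these libraries where they do the work, as an engineer would, in place of code of your own. Each camera call takes 0.05 s, during which the arm holds its last target. There are 200 camera calls.

## Working session

There is one attempt and no reset: what is moved stays moved. The work goes in short steps, Python scripts to look and compute and a tool call to move; the robot and the scene stay as the last step left them, time stands still between calls to the robot, and variables do not carry over. Pictures are saved under pics/ and viewed, at most 10 in all, crops included, and the job is handed in when it is done.

Besides the shell and the picture viewer there is one more tool, called after "Call:" in YAML: its name, and indented under it one key for each argument. step_arm: Moves the arm, as the interface text tells. Its arguments: {"type":"object","properties":{"commands":{"type":"array"},"force":{"type":"number"}},"required":["commands"]}

```bash
mkdir -p pics
cat > h.py <<'E'
import numpy as np, cv2
from bench import *
def cal(c):
    k=get_calibration(c); return np.array(k["R"]),np.array(k["t"]),192/np.tan(np.radians(k["fovy"])/2),k["cx"],k["cy"]
def px(c,X):
    R,t,f,cx,cy=cal(c); p=R@np.array(X)+t; return (f*p[0]/p[2]+cx).round(0),(f*p[1]/p[2]+cy).round(0)
def find(q,c,fn=pinpoint):
    R,t,*_=cal(c)
    return [(round(d["score"],2),(R.T@(np.array(d["location"])-t)).round(4)) for d in fn(q,c)]
E
python3 - <<'E'
from h import *
a,b=get_image("scene"),get_image("top")
cv2.imwrite("pics/a.png",cv2.resize(a,None,fx=1.5,fy=1.5)); cv2.imwrite("pics/b.png",cv2.resize(b,None,fx=1.5,fy=1.5))
for c in("top","scene"):
    for q in("tray_mid","corner0","corner1","corner2","corner3","next_mid","stack","crate_mouth","crate","mallet","housing_a","mandrel","oil_bottle","grease_tub"):
        print(c,q,[(s,list(map(float,x)),tuple(map(int,px(c,x)))) for s,x in find(q,c)[:4]])
print(read_state()["time"])
E
```

```text
top tray_mid [(0.91, [0.5252, -0.2339, 0.1134], (323, 173)), (0.73, [0.2626, -0.2339, 0.0215], (320, 247))]
top corner0 [(0.9, [0.1883, -0.2978, 0.0454], (339, 268)), (0.87, [0.4569, -0.1777, 0.1354], (309, 190)), (0.85, [0.6125, -0.1904, 0.1368], (312, 147)), (0.83, [0.2917, -0.3196, 0.0464], (345, 239))]
top corner1 [(0.9, [0.1883, -0.2978, 0.0454], (339, 268)), (0.87, [0.4569, -0.1777, 0.1354], (309, 190)), (0.85, [0.6125, -0.1904, 0.1368], (312, 147)), (0.83, [0.2917, -0.3196, 0.0464], (345, 239))]
top corner2 [(0.9, [0.1883, -0.2978, 0.0454], (339, 268)), (0.87, [0.4569, -0.1777, 0.1354], (309, 190)), (0.85, [0.6125, -0.1904, 0.1368], (312, 147)), (0.83, [0.2917, -0.3196, 0.0464], (345, 239))]
top corner3 [(0.9, [0.1883, -0.2978, 0.0454], (339, 268)), (0.87, [0.4569, -0.1777, 0.1354], (309, 190)), (0.85, [0.6125, -0.1904, 0.1368], (312, 147)), (0.83, [0.2917, -0.3196, 0.0464], (345, 239))]
top next_mid []
top stack []
top crate_mouth [(0.77, [0.5049, 0.25, 0.1198], (188, 177)), (0.64, [0.5038, 0.253, -0.0006], (193, 184)), (0.53, [0.6476, -0.0042, -0.0023], (259, 148))]
top crat
[... 1500 characters left out ...]
 (173, 224))]
scene stack [(0.68, [0.5266, -0.2401, 0.0005], (172, 224))]
scene crate_mouth [(0.86, [0.5107, 0.2512, 0.1214], (337, 209))]
scene crate [(0.75, [0.6118, -0.1949, 0.1332], (168, 210)), (0.7, [0.5042, 0.2551, -0.0004], (333, 240))]
scene mallet [(0.66, [0.4437, 0.0093, -0.0011], (256, 217))]
scene housing_a [(0.81, [0.6454, 0.001, -0.0017], (238, 264)), (0.57, [0.4218, -0.4476, -0.0016], (128, 197))]
scene mandrel [(0.73, [0.6152, -0.4608, 0.0016], (92, 234)), (0.71, [0.5052, 0.255, -0.0035], (333, 241))]
scene oil_bottle [(0.8, [0.5967, 0.4471, 0.0009], (405, 273)), (0.19, [0.6174, -0.4593, 0.0042], (92, 234))]
scene grease_tub [(0.69, [0.4513, 0.4589, 0.0023], (403, 236))]
1.5
```

View pics/a.png

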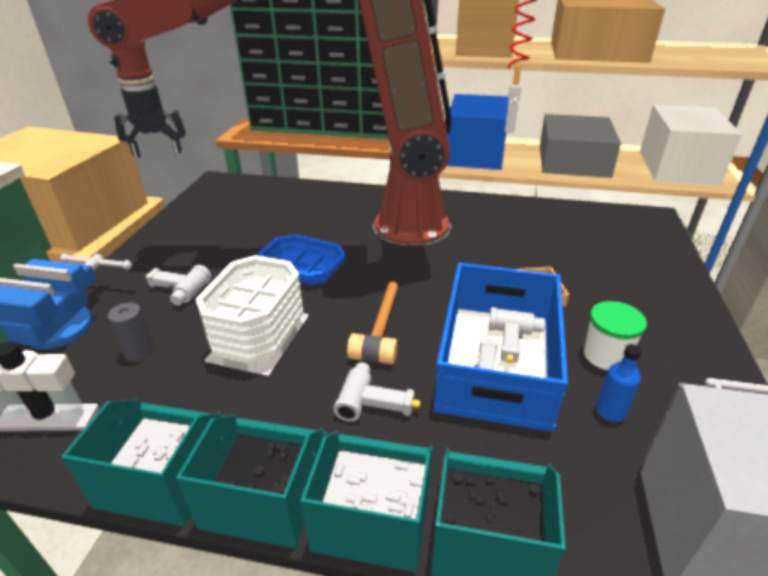

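View pics/b.png

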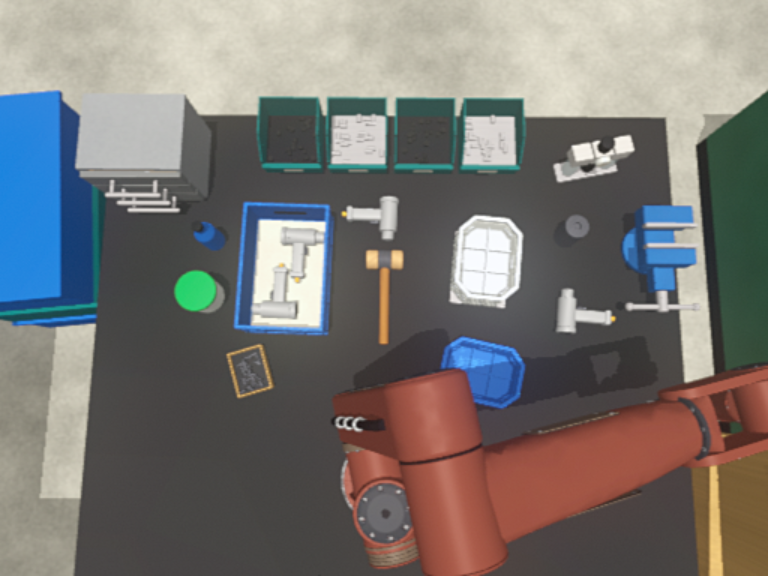

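Run:
```python
from h import *
s=read_state(); p=np.array(s["position"]);T=np.array(s["tool_rot"]);print(T.round(3),s["wrist_force"])
R,t,f,cx,cy=cal("wrist"); print("cam in tool",(T.T@(-R.T@t-p)).round(3),(R@T).round(2),f)
b=cv2.resize(cv2.imread("pics/b.png"),(512,384),interpolation=cv2.INTER_AREA)
hsv=cv2.cvtColor(b,cv2.COLOR_BGR2HSV)
R,t,f,cx,cy=cal("top")
def back(uv,z):
    o=-R.T@t; d=R.T@np.array([(uv[0]-cx)/f,(uv[1]-cy)/f,1]); return (o+d*(z-o[2])/d[2])[:2]
m=((hsv[...,0]>100)&(hsv[...,0]<130)&(hsv[...,1]>130)).astype(np.uint8)
m[:, :150]=0; m[:,230:]=0; m[:125]=0; m[230:]=0
c=max(cv2.findContours(m,0,1)[0],key=cv2.contourArea)
w=np.array([back(q[0],.12) for q in c]); r=cv2.minAreaRect((w*1000).astype(np.float32)); print("crate",r)
m=((hsv[...,1]<60)&(hsv[...,2]>110)).astype(np.uint8); m[:,:290]=0;m[:,360:]=0;m[:135]=0;m[210:]=0
c=max(cv2.findContours(m,0,1)[0],key=cv2.contourArea)
print("tray",cv2.minAreaRect((np.array([back(q[0],.134) for q in c])*1000).astype(np.float32)))
for q in ([.5265,-.236,.134],): print(px("top",q))
cr=b[110:250,150:240]; cv2.imwrite("pics/c.png",cv2.resize(np.hstack([cr,b[110:250,280:370]]),None,fx=4,fy=4,interpolation=cv2.INTER_CUBIC))
```

```text
[[ 0.943  0.331  0.   ]
 [ 0.331 -0.943 -0.   ]
 [ 0.     0.    -1.   ]] [-0.312829   -0.25315165 -0.42268325]
cam in tool [ 0.066 -0.001 -0.143] [[ 0.    1.    0.  ]
 [-0.97  0.   -0.26]
 [-0.26  0.    0.97]] 331.6837542692585
crate ((503.2835693359375, 246.02383422851562), (218.74720764160156, 315.0249328613281), 88.35758972167969)
tray ((519.4813842773438, -234.04476928710938), (165.40286254882812, 221.18849182128906), 84.40042114257812)
(np.float64(325.0), np.float64(171.0))
```

View pics/c.png

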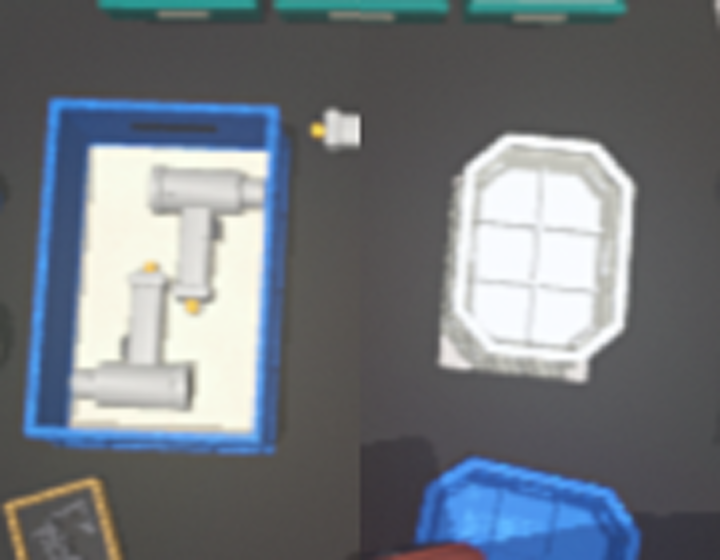

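White stack top (top camera px 325,172) vs. the blue tray (320,247) as its look-alike; the crop shows the white octagonal tray on the grey plate, so that one. Approaching.

Call:
step_arm:
  commands:
    - [[40,0.816,-0.497,-0.058,-0.108],[40,0.816,-0.497,-0.058,-0.108],[40,0.816,-0.497,-0.058,-0.108],[40,0.816,-0.497,-0.058,-0.108],[40,0.816,-0.497,-0.058,-0.108],[40,0.816,-0.497,-0.058,-0.108],[40,0.816,-0.497,-0.058,-0.108],[40,0.816,-0.497,-0.058,-0.108],[40,0.816,-0.497,-0.058,-0.108],[40,0.816,-0.497,-0.058,-0.108]]

```text
time: 2.5
position: [0.5117, -0.217, 0.2609]
tool_rot: [[0.778, 0.629, 0.002], [0.629, -0.778, 0.0], [0.002, 0.001, -1.0]]
wrist_force: [0.4, -0.3, 0.1]
width: 0.0396
grip_force: 0.0
```

Call:
step_arm:
  commands:
    - [[40,0,0,0,0],[40,0,0,0,0],[40,0,0,0,0]]

```text
time: 2.8
position: [0.5091, -0.2208, 0.2601]
tool_rot: [[0.78, 0.626, -0.001], [0.626, -0.78, -0.0], [-0.001, -0.0, -1.0]]
wrist_force: [0.1, -0.9, -0.2]
width: 0.04
grip_force: 0.0
```

```bash
cat >> h.py <<'E'
def fit():
    pts=[x for s,x in find("corner0","wrist") if s>.4]
    print([list(map(float,x)) for x in pts])
    return pts
E
python3 - <<'E'
from h import *
im=get_image("wrist"); s=read_state(); print(s["time"],s["position"],np.array(s["tool_rot"]).round(3).tolist())
fit(); print(find("tray_mid","wrist"), find("next_mid","wrist"))
cv2.imwrite("pics/d.png",im)
b=get_image("top"); get_image("scene")
for c in("top","scene"): print(find("crate_mouth",c)[:1],find("crate",c)[:2])
E
```

```text
2.85 [ 0.50901324 -0.22095184  0.26007375] [[0.78, 0.625, -0.001], [0.625, -0.78, -0.0], [-0.001, -0.0, -1.0]]
[[0.4446, -0.2834, 0.1311], [0.5999, -0.2997, 0.1346], [0.6102, -0.1957, 0.1331], [0.4512, -0.1773, 0.1343], [0.2237, -0.1463, 0.038], [0.2946, -0.324, 0.0436], [0.3288, -0.1676, 0.0386]]
[(0.93, array([ 0.5283, -0.2383,  0.1154]))] [(0.25, array([ 0.6118, -0.1953,  0.1334]))]
[(0.78, array([0.5053, 0.2488, 0.1203]))] [(0.59, array([ 0.5069,  0.2515, -0.0019]))]
[(0.76, array([0.5119, 0.2502, 0.1222]))] [(0.91, array([ 0.5054,  0.2547, -0.0038]))]
```

View pics/d.png

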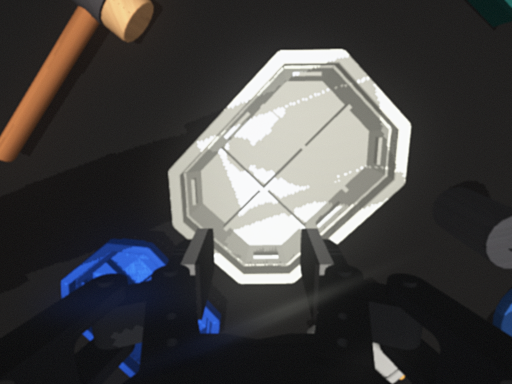

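The wrist view shows the white top tray seated, corner3's cut at left (~178,205), blue decoy lower left. Moving over corner3.

Call:
step_arm:
  commands:
    - [[40,-0.031,-0.139,0.0,0],[40,-0.031,-0.139,0.1,0],[40,-0.031,-0.139,0.18,0],[40,-0.031,-0.139,0.18,0],[40,-0.031,-0.139,0.18,0],[40,-0.031,-0.139,0.18,0]]

```text
time: 3.9
position: [0.4564, -0.1769, 0.1732]
tool_rot: [[0.779, 0.626, 0.004], [0.626, -0.779, -0.002], [0.002, 0.005, -1.0]]
wrist_force: [0.4, -0.3, -0.3]
width: 0.0403
grip_force: 0.0
```

Run:
```python
from h import *
im=get_image("wrist"); s=read_state(); print(s["time"],s["position"],np.array(s["tool_rot"]).round(3).tolist(),s["wrist_force"])
fit(); p=np.array(s["position"]); p[2]=.134; print("rim pt under tool",px("wrist",p), "est corner", px("wrist",[.4535,-.1765,.134]))
cv2.imwrite("pics/e.png",im)
```

```text
3.95 [ 0.45656481 -0.17704888  0.17347237] [[0.78, 0.626, 0.005], [0.626, -0.78, -0.003], [0.002, 0.005, -1.0]] [ 0.21547401 -0.0929096   0.66797577]
[[0.3308, -0.1696, 0.0389], [0.2268, -0.144, 0.0434], [0.4513, -0.1767, 0.1365], [0.6114, -0.1932, 0.1321], [0.5287, -0.2356, 0.1131]]
rim pt under tool (np.float64(258.0), np.float64(218.0)) est corner (np.float64(254.0), np.float64(221.0))
```

View pics/e.png

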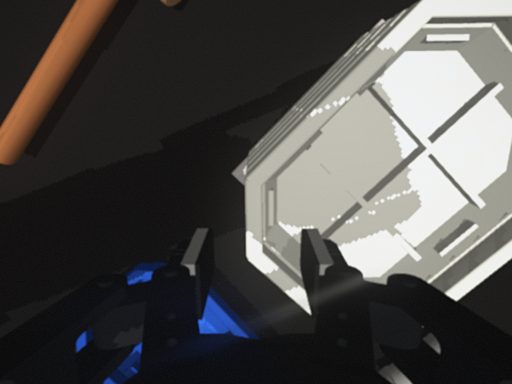

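The cut rim of corner3 lies between the fingers, centred at ~(254,220), as estimated. Descend.

Call:
step_arm:
  commands:
    - [[40,0,0,0.05,0],[40,0,0,0.096,0],[40,0,0,0.096,0],[40,0,0,0.096,0],[40,0,0,0.096,0]]

```text
time: 4.5
position: [0.4557, -0.1765, 0.1244]
tool_rot: [[0.779, 0.626, 0.003], [0.627, -0.779, -0.002], [0.001, 0.003, -1.0]]
wrist_force: [0.4, 0.3, 0.0]
width: 0.0395
grip_force: 0.0
```

Call:
step_arm:
  commands:
    - [[40,-0.002,-0.003,0.005,0],[40,-0.002,-0.003,0.005,0],[8,-0.002,-0.003,0.005,0],[8,-0.002,-0.003,0.005,0],[8,-0.002,-0.003,0.005,0],[8,-0.002,-0.003,0.005,0],[8,-0.002,-0.003,0.005,0],[8,-0.002,-0.003,0.005,0]]
  force: 30

```text
time: 5.3
position: [0.4534, -0.1759, 0.1203]
tool_rot: [[0.779, 0.627, 0.002], [0.627, -0.779, -0.002], [0.001, 0.003, -1.0]]
wrist_force: [3.9, -4.1, -1.4]
width: 0.0094
grip_force: 30.3
```

Call:
step_arm:
  commands:
    - [[8,0,0.002,-0.003,0],[8,0,0.002,-0.006,0],[8,0,0.002,-0.009,0],[8,0,0.002,-0.012,0],[8,0,0.003,-0.015,0],[8,0,0.003,-0.018,0],[8,0,0.003,-0.018,0]]

```text
time: 6.0
position: [0.4535, -0.1761, 0.1273]
tool_rot: [[0.78, 0.626, 0.001], [0.626, -0.78, 0.0], [0.001, 0.0, -1.0]]
wrist_force: [6.6, -4.0, -8.5]
width: 0.0088
grip_force: 32.4
```

```bash
cat >> h.py <<'E'
def q():
    im=get_image("wrist"); s=read_state(); print(s["time"],s["position"].round(4),s["wrist_force"].round(1),s["torque"].round(2),s["width"],s["grip_force"]); fit(); print(find("tray_mid","wrist")[:1]); return im
E
python3 -c "
from h import *
q(); get_image('scene'); print(find('corner0','scene'),find('next_mid','scene'))"
```

```text
6.05 [ 0.4534 -0.176   0.1273] [ 6.1 -5.  -9.8] [-0.37 -0.89  0.18] 0.009526241314093156 32.37789341015741
[[0.448, -0.1763, 0.1424]]
[(0.71, array([ 0.53  , -0.2364,  0.1142]))]
[(0.89, array([ 0.4549, -0.1741,  0.1409])), (0.88, array([ 0.3336, -0.1659,  0.0404])), (0.85, array([ 0.4401, -0.2827,  0.1405])), (0.83, array([ 0.6126, -0.196 ,  0.1362])), (0.63, array([ 0.2986, -0.3215,  0.042 ])), (0.63, array([ 0.1966, -0.2986,  0.0401])), (0.58, array([ 0.2302, -0.1428,  0.0391])), (0.55, array([ 0.6009, -0.2989,  0.133 ])), (0.18, array([0.4533, 0.4613, 0.0006]))] []
```

Call:
step_arm:
  commands:
    - [[8,0,0.001,-0.003,0],[8,0,0.001,-0.006,0],[8,0,0.002,-0.009,0],[8,0,0.002,-0.012,0],[8,0,0.002,-0.015,0],[8,0,0.003,-0.018,0],[8,0,0.003,-0.02,0]]

```text
time: 7.0
position: [0.4539, -0.177, 0.1388]
tool_rot: [[0.78, 0.626, -0.001], [0.626, -0.78, 0.001], [-0.0, -0.001, -1.0]]
wrist_force: [0.5, -0.1, -1.0]
width: 0.0094
grip_force: 30.5
```

```bash
python3 -c "
from h import *
q(); cv2.imwrite('pics/f.png',cv2.resize(get_image('scene')[140:250,90:260],None,fx=4,fy=4,interpolation=cv2.INTER_CUBIC)); print(find('corner0','scene'))"
```

```text
7.05 [ 0.4541 -0.1771  0.1391] [ 1.  -1.  -1.4] [ 0.03  0.15 -0.01] 0.009008511632970803 30.533754229545593
[[0.4502, -0.1803, 0.1493]]
[(0.89, array([ 0.5276, -0.2371,  0.1271]))]
[(0.95, array([ 0.6132, -0.1961,  0.1482])), (0.88, array([ 0.4412, -0.2833,  0.1502])), (0.87, array([ 0.6015, -0.3029,  0.1467])), (0.81, array([ 0.3341, -0.1659,  0.0404])), (0.77, array([ 0.2271, -0.1414,  0.0393])), (0.64, array([ 0.1953, -0.2985,  0.0419])), (0.18, array([0.5098, 0.2516, 0.1187]))]
```

View pics/f.png

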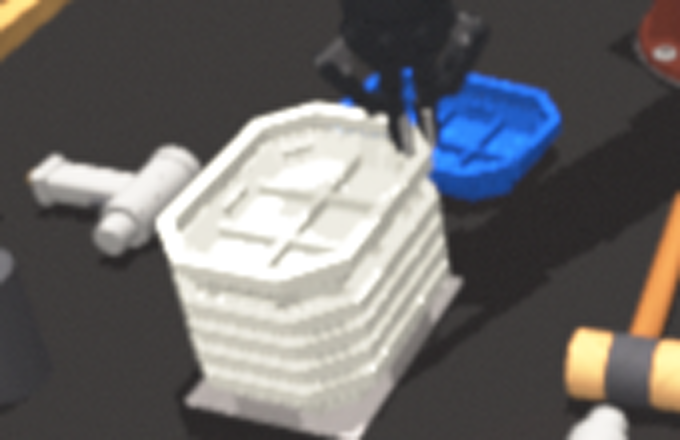

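The tray came off the stack nearly level (all corners about +14 mm), so the peel may not have counted. I'll let it sag between the fingers so the far corner goes back down: raise slightly, then loosen in small steps.

Call:
step_arm:
  commands:
    - [[8,0,0,-0.004,0],[8,0,0,-0.008,0],[8,0,0,-0.008,0],[9.6,0,0,-0.008,0],[9.8,0,0,-0.008,0],[10,0,0,-0.008,0]]
  force: 20

```text
time: 7.85
position: [0.4542, -0.1773, 0.1427]
tool_rot: [[0.779, 0.627, -0.0], [0.627, -0.779, 0.0], [-0.0, -0.0, -1.0]]
wrist_force: [-0.5, -0.2, -2.2]
width: 0.0103
grip_force: 8.2
```

```bash
python3 -c "
from h import *
q(); get_image('scene'); print(find('corner0','scene')[:4])"
```

```text
7.9 [ 0.4542 -0.1773  0.1427] [-0.2 -0.4 -1.8] [0.1  0.1  0.01] 0.009505120112717152 9.331962064097752
[[0.4495, -0.178, 0.1565]]
[(0.6, array([ 0.5311, -0.2393,  0.1302]))]
[(0.97, array([ 0.229 , -0.1403,  0.0395])), (0.97, array([ 0.3329, -0.1681,  0.0403])), (0.9, array([ 0.4415, -0.2844,  0.1546])), (0.89, array([ 0.4555, -0.1775,  0.1561]))]
```

Call:
step_arm:
  commands:
    - [[10.2,0,0,0,0],[10.2,0,0,0,0],[10.4,0,0,0,0],[10.4,0,0,0,0],[10.6,0,0,0,0],[10.6,0,0,0,0]]

```text
time: 8.7
position: [0.4543, -0.1774, 0.1428]
tool_rot: [[0.779, 0.627, -0.0], [0.627, -0.779, 0.0], [-0.0, -0.0, -1.0]]
wrist_force: [-0.5, -0.6, -1.2]
width: 0.0109
grip_force: 6.6
```

```bash
python3 -c "
from h import *
q(); get_image('scene'); print(find('corner0','scene')[:7])"
```

```text
8.75 [ 0.4543 -0.1773  0.1428] [-0.2 -0.4 -1.2] [ 0.07  0.13 -0.01] 0.010676638830385585 6.594945058459416
[[0.4518, -0.1782, 0.156]]
[(0.73, array([ 0.527 , -0.2357,  0.1257]))]
[(0.94, array([ 0.1943, -0.2993,  0.0383])), (0.9, array([ 0.6024, -0.3033,  0.1379])), (0.89, array([ 0.4422, -0.2844,  0.1511])), (0.88, array([ 0.3336, -0.1664,  0.0422])), (0.72, array([ 0.4536, -0.1792,  0.1559])), (0.72, array([ 0.2275, -0.1411,  0.0358])), (0.56, array([ 0.6132, -0.1992,  0.143 ]))]
```

Call:
step_arm:
  commands:
    - [[10.8,0,0,0,0],[10.8,0,0,0,0],[10.9,0,0,0,0],[10.9,0,0,0,0],[10.9,0,0,0,0]]

```text
time: 9.45
position: [0.4543, -0.1774, 0.1428]
tool_rot: [[0.779, 0.627, 0.0], [0.627, -0.779, -0.0], [0.0, 0.0, -1.0]]
wrist_force: [-0.2, 0.5, -1.3]
width: 0.0109
grip_force: 5.0
```

```bash
python3 -c "
from h import *
q(); cv2.imwrite('pics/g.png',cv2.resize(get_image('scene')[140:250,90:260],None,fx=4,fy=4,interpolation=cv2.INTER_CUBIC)); print(find('corner0','scene')[:7])"
```

```text
9.5 [ 0.4543 -0.1774  0.1428] [-0.4 -0.3 -0.6] [0.08 0.06 0.08] 0.01085916659914151 5.012712946627289
[[0.4506, -0.1772, 0.1554]]
[(0.76, array([ 0.5288, -0.2384,  0.1264]))]
[(0.94, array([ 0.4474, -0.2844,  0.1486])), (0.87, array([ 0.6124, -0.1967,  0.1437])), (0.85, array([ 0.2273, -0.1422,  0.0408])), (0.83, array([ 0.5995, -0.3004,  0.1351])), (0.74, array([ 0.3325, -0.1651,  0.0392])), (0.57, array([ 0.4564, -0.1763,  0.1554])), (0.56, array([ 0.1938, -0.2972,  0.0381]))]
```

View pics/g.png

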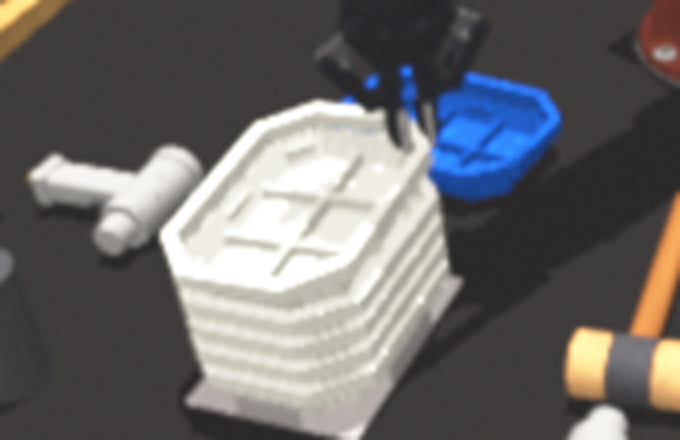

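Corner3 is ~21 mm up and corner1 ~1 mm: the peel condition is met, with the lower stack unchanged. Now tighten and lift.

Call:
step_arm:
  commands:
    - [[8,0,0,-0.002,0],[8,0,0,-0.004,0],[8,0,0,-0.006,0],[8,0,0,-0.012,0],[8,0,0,-0.02,0],[8,0,0,-0.03,0],[8,0,0,-0.04,0]]
  force: 60

```text
time: 10.4
position: [0.4544, -0.1774, 0.1634]
tool_rot: [[0.779, 0.627, 0.0], [0.627, -0.779, -0.0], [0.0, 0.0, -1.0]]
wrist_force: [-0.3, 0.5, -1.4]
width: 0.0088
grip_force: 39.7
```

Call:
step_arm:
  commands:
    - [[8,0,0,-0.02,0],[8,0,0,-0.05,0],[8,0,0,-0.08,0],[8,0,0,-0.12,0],[8,0,0,-0.16,0],[8,0,0,-0.18,0],[8,0,0,-0.19,0],[8,0,0,-0.19,0]]

```text
time: 11.2
position: [0.4545, -0.1775, 0.2584]
tool_rot: [[0.779, 0.627, 0.001], [0.627, -0.779, -0.001], [0.0, 0.001, -1.0]]
wrist_force: [0.1, 0.4, -0.9]
width: 0.0087
grip_force: 39.7
```

```bash
python3 -c "
from h import *
q(); get_image('scene'); print(find('corner0','scene')[:7],find('tray_mid','scene')[:3])
s=read_state(); print(s['tool_rot'].round(3).tolist(),s['qpos'].round(2))"
```

```text
11.25 [ 0.454  -0.1772  0.2575] [ 0.3 -0.3 -1.5] [ 0.09  0.05 -0.03] 0.008521958122022945 39.72040025575552
[[0.2961, -0.317, 0.0431], [0.2245, -0.1448, 0.0391], [0.4496, -0.1782, 0.2706]]
[]
[(0.88, array([ 0.443 , -0.2837,  0.2668])), (0.8, array([ 0.6105, -0.1976,  0.2646])), (0.8, array([ 0.3331, -0.1671,  0.0394])), (0.79, array([ 0.6021, -0.3011,  0.2606])), (0.79, array([ 0.1939, -0.2967,  0.0401])), (0.74, array([ 0.2985, -0.3203,  0.0406]))] [(0.8, array([ 0.2648, -0.2302,  0.0222])), (0.74, array([ 0.5244, -0.2383,  0.2455]))]
[[0.779, 0.627, -0.002], [0.627, -0.779, 0.001], [-0.001, -0.002, -1.0]] [-0.52 -0.1   1.9  -0.    1.35  0.38]
```

Call:
step_arm:
  commands:
    - [[6,0.006,-0.008,0,0],[6,0.017,-0.023,0,0],[6,0.034,-0.047,0,0],[6,0.057,-0.078,0,0],[6,0.086,-0.117,0,0],[6,0.115,-0.157,0,0],[6,0.144,-0.196,0,0],[6,0.172,-0.235,0,0],[6,0.201,-0.274,0,0],[6,0.23,-0.313,0,0]]

```text
time: 12.5
position: [0.4452, 0.0188, 0.2579]
tool_rot: [[0.779, 0.627, 0.0], [0.627, -0.779, 0.001], [0.001, -0.0, -1.0]]
wrist_force: [0.6, -0.2, -0.3]
width: 0.008
grip_force: 60.2
```

Call:
step_arm:
  commands:
    - [[6,0.029,-0.039,0,0],[6,0.057,-0.078,0,0],[6,0.086,-0.117,0,0],[6,0.115,-0.157,0,0],[6,0.144,-0.196,0,0],[6,0.172,-0.235,0,0],[6,0.195,-0.266,0,0],[6,0.212,-0.29,0,0],[6,0.224,-0.305,0,0],[6,0.23,-0.313,0,0]]

```text
time: 13.5
position: [0.4368, 0.212, 0.2579]
tool_rot: [[0.778, 0.628, 0.0], [0.628, -0.778, 0.0], [0.0, -0.0, -1.0]]
wrist_force: [-0.1, -0.0, -1.0]
width: 0.008
grip_force: 60.3
```

Call:
step_arm:
  commands:
    - [[6,0.006,-0.008,0,-0.002],[6,0.017,-0.023,0,-0.006],[6,0.034,-0.047,0,-0.01],[6,0.057,-0.078,0,-0.014],[6,0.08,-0.109,0,-0.018],[6,0.097,-0.133,0,-0.018],[6,0.109,-0.149,0,-0.018],[6,0.115,-0.157,0,-0.018],[6,0.115,-0.157,0,-0.018],[6,0.115,-0.157,0,-0.018]]

```text
time: 14.5
position: [0.4331, 0.3076, 0.2577]
tool_rot: [[0.743, 0.669, -0.0], [0.669, -0.743, -0.001], [-0.0, 0.0, -1.0]]
wrist_force: [0.0, -0.4, -0.5]
width: 0.0077
grip_force: 60.3
```

```bash
python3 -c "
from h import *
q(); a=get_image('scene'); print(find('corner0','scene')[:7],find('tray_mid','scene')[:3],find('crate_mouth','scene')[:2],find('next_mid','scene')[:1],find('stack','scene')[:1])
b=get_image('top');print(find('corner0','top')[:7],find('tray_mid','top')[:3])
cv2.imwrite('pics/i.png',cv2.resize(np.hstack([a[100:350,180:430],b[90:340,80:330]]),None,fx=1.6,fy=1.6))"
```

```text
14.55 [0.4331 0.3074 0.2578] [ 0.2 -0.3 -1.1] [0.06 0.09 0.03] 0.00832213786113461 60.250794840976596
[[0.4296, 0.3086, 0.2708]]
[(0.79, array([0.5125, 0.2482, 0.2469]))]
[(0.98, array([ 0.1968, -0.2974,  0.0386])), (0.81, array([ 0.296 , -0.3185,  0.0405])), (0.76, array([0.427 , 0.2004, 0.2685])), (0.75, array([ 0.2289, -0.1405,  0.0386])), (0.66, array([0.5895, 0.1875, 0.2589])), (0.61, array([0.4352, 0.3089, 0.2692])), (0.6, array([0.5935, 0.2957, 0.2666]))] [(0.71, array([ 0.2621, -0.2281,  0.0201])), (0.59, array([0.5093, 0.2496, 0.2472]))] [(0.93, array([0.5123, 0.2541, 0.1198]))] [(0.94, array([ 0.5279, -0.2388,  0.0898]))] [(0.85, array([ 0.5288, -0.2393,  0.0026]))]
[(0.97, array([ 0.1882, -0.2954,  0.0442])), (0.95, array([0.5919, 0.3013, 0.2651])), (0.92, array([0.4302, 0.1974, 0.2699])), (0.9, array([0.5831, 0.1874, 0.2646])), (0.84, array([0.4353, 0.3069, 0.2709])), (0.79, array([ 0.2236, -0.1469,  0.041 ])), (0.79, array([ 0.296 , -0.3208,  0.0429]))] [(0.92, array([0.5097, 0.253 , 0.248 ])), (0.83, array([ 0.2608, -0.2324,  0.0209]))]
```

View pics/i.png

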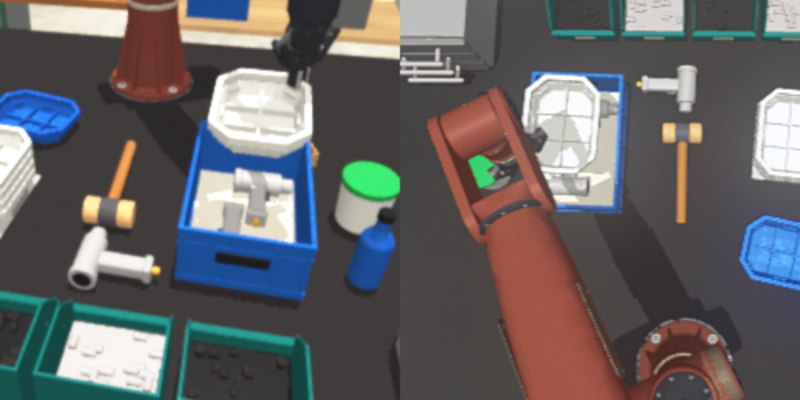

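The tray hangs level, centred over the crate; the remaining stack is intact. Lower 24 mm, settle and hand in.

Call:
step_arm:
  commands:
    - [[6,0,0,0.01,0],[6,0,0,0.024,0],[6,0,0,0.038,0],[6,0,0,0.048,0],[6,0,0,0.048,0],[6,0,0,0.048,0],[6,0,0,0.048,0],[6,0,0,0.048,0],[6,0,0,0.048,0],[6,0,0,0.048,0]]

```text
time: 16.1
position: [0.4332, 0.308, 0.2341]
tool_rot: [[0.743, 0.67, 0.0], [0.67, -0.743, 0.0], [0.0, 0.0, -1.0]]
wrist_force: [-1.3, 1.1, -2.0]
width: 0.0082
grip_force: 60.2
```

```bash
python3 -c "
from h import *
q(); get_image('scene'); print(find('corner0','scene')[:7],find('tray_mid','scene')[:2]); print(hand_in())"
```

```text
16.15 [0.4332 0.308  0.234 ] [ 1.6 -0.6 -1.3] [ 0.07  0.13 -0.  ] 0.008625985374100597 60.227593886666
[[0.4297, 0.3052, 0.2492]]
[(0.65, array([0.5122, 0.2528, 0.2215]))]
[(0.95, array([ 0.2995, -0.3228,  0.0426])), (0.81, array([ 0.2279, -0.1404,  0.039 ])), (0.77, array([0.594 , 0.2954, 0.244 ])), (0.64, array([0.5884, 0.1872, 0.2354])), (0.62, array([ 0.3346, -0.1681,  0.0384])), (0.6, array([0.429 , 0.2009, 0.2448]))] [(0.95, array([ 0.2607, -0.2301,  0.02  ])), (0.71, array([0.5079, 0.2505, 0.2222]))]
the job is handed in; nothing more can be done
None
```

I handed the job in at about 16 s with the tray held in the gripper, within a few degrees of level, centred over the crate and about 8 cm above its edge. The first corner lift freed the whole tray almost level, so I let the far corner back down to about 1 mm with the lifted one about 21 mm up. The rest of the stack measured as unmoved, nothing else on the bench was touched as far as I could see, and the hand-in gave no verdict.

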